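# Put the baking-powder tin away through the caddy's sprung flap

## Task

Stand the tin that lies on the bench up on its base, wooden lid on top, and let go of it there; then take it again from above and push it base first down through the caddy's sprung flap until it stands on the floor of the well and the flap has sprung shut over it. Leave the rolling pin, the jar and the bowl alone.

Things in the scene. Friction and masses are not known exactly. Their poses are not given: they have to be found in the camera images.
- tin_center (a point): A loose rectangular tin, outside a plain block 100 x 56 x 32 mm, about 0.2 kg, steel with a flush pale wooden lid forming the last 18 mm of one end. It starts lying on a wide face. The point is its centre; x runs along the length from base end to lid end (straight up when it stands on its base), y across the 56 mm width, z across the 32 mm thickness.
- slot (a point): Centre of the caddy's mouth, level with its top. The caddy is a fixed upright white box with dark trim, 90 (x) x 116 (y) mm, 175 mm high. The mouth is 52 (x) x 76 (y) mm over a straight well of the same section, closed by a flap. z is up, x points from the flap's hinged edge to its free edge, y lies along the hinge.
- well_floor (a point): Centre of the floor of the caddy's well, 170 mm below the mouth, axes as slot. A tin standing on it has its lid end 70 mm below the top. The tin fits past the open flap only on end, thickness along slot x and width along slot y, its centre 6 mm (3 to 9) from the slot point towards +x (then 4 mm off the well's far wall).
- flap_hinge (a point): Middle of the flap's hinge line, 26 mm from slot towards its -x, axes as slot when shut. The aluminium flap is 50 mm from hinge to free edge, 72 mm wide, 4 mm thick, flush with the top. A tin let go part way in stays pinched between the flap's edge and the far wall; pushed (up to about 15 N) until its lid end is 50 mm below the top, it drops the rest and the flap is free to shut.
- flap (a joint): Angle of the flap: 0 shut, growing as it swings down into the well, to 1.4 rad at its stop. A spring of 0.1 Nm when shut, rising to 0.17 Nm, shuts it; the tin's own weight does not open it.
- rolling_pin: Bystander: a wooden rolling pin, 50 mm thick, 430 mm long, lying along y on the far side of the bench. Origin at its underside, mid-length.
- jar: Bystander: a glass jar with a wooden cap, 84 mm across, 95 mm high. Origin at the centre of its underside.
- bowl: Bystander: a white bowl, 140 mm across, 65 mm high. Origin at the centre of its underside.
There are look-alikes about, which are no part of the job. Of the things that look like the part that bears tin_center, the middle-sized one is meant.

How it is judged:
On the way, in this order (a step that is already met when the one before it is completed fails the run):
1. the tin stands on the bench on its base, lid up, let go of and at rest (angle between tin_center's own x axis and vertical below 0.1 rad and height (world z) of tin_center between 0.045 and 0.056 m and contact force between tin and the arm below 0.05 N and contact force between tin and the fingers below 0.05 N), for 0.2 s.
2. the tin, base first, holds the flap open (value of joint flap above 0.9 rad and angle between tin_center's own x axis and vertical below 0.4 rad and horizontal distance between tin_center and slot below 0.03 m and z of tin_center in the frame of slot below 0.02 m), for 0.1 s.
At the end, for the whole second after the job is handed in: The tin is at rest in the caddy's well, lid end up (within 0.4 rad of upright), its centre at least 105 mm below the caddy's top and within 30 mm of the mouth's centre in plan, and the flap is shut (under 0.06 rad) (z of tin_center in the frame of slot below -0.105 m and horizontal distance between tin_center and slot below 0.03 m and angle between tin_center's own x axis and vertical below 0.4 rad and value of joint flap below 0.06 rad and linear speed of tin below 0.02 m/s); the robot touches nothing.
It fails at once if the rolling pin is moved more than 30 mm or tipped over (distance of rolling_pin from where it was at the start of the episode above 0.03 m or angle between rolling_pin's own z axis and vertical above 0.3 rad).
It fails at once if the jar is moved more than 30 mm or tipped over (distance of jar from where it was at the start of the episode above 0.03 m or angle between jar's own z axis and vertical above 0.3 rad).
It fails at once if the bowl is moved more than 30 mm or tipped over (distance of bowl from where it was at the start of the episode above 0.03 m or angle between bowl's own z axis and vertical above 0.3 rad).
It also fails if it takes over 72 s, if anything falls off the work surface, if the arm or the gripper's body presses on something with over 40 N, if the wrist force passes 120 N, or if a joint passes its speed limit or range.

## Robot

A 6-joint arm with a two-finger parallel gripper is mounted at the origin on the work surface. World frame = base frame: x ahead of the robot, y to its left, z up, the work surface at z = 0. Lengths are in m, angles in rad, forces in N, time in s.
With the tool pointing down it reaches from about 0.375 to 0.9 m from the base axis. Payload 3.1 kg.
Tool frame: the origin (TCP) lies midway between the tips of the shut fingers; the grasp point (between the pads) lies 19 mm behind it; z points along the fingers, y is the line along which they close (so a half turn about z gives the same grasp; the last joint's range is limited). The gripper opens to 87 mm and grips with 3 to 60 N. Pads are 19 mm wide; open, the fingers measure 117 mm over their backs; the gripper's body (75 mm by 190 mm) begins 51 mm behind the grasp point.
Start: joints at [1.056, 0.527, 1.433, -0, 1.181, -0.178], TCP at [0.207, 0.59, 0.223] pointing down, gripper open.
Joint ranges: [-3.08, 3.08], [-0.75, 2.2], [0.22, 2.44], [-1.43, 4.57], [0, 2.65], [-2.85, 2.85]. Speed limits (rad/s): [2.79, 2.79, 3.14, 3.14, 3.14, 3.14].

## Interface

Orientations are given as a unit quaternion [x, y, z, w].
In Python, from rig import status, imaging, order gives the robot as it stands.
- The arm moves only by the tool arm_command, never from a script. Its argument "deltas" is one flat list of numbers, 5 for each row, row after row: the opening, from -1 (shut) to 1 (fully open), so that 0 is half open, then the shift along the tool's x, y, z in m, then the turn about the tool's z in rad. In form: [gripper, tx, ty, tz, roll, gripper, tx, ty, tz, roll, ...]. A call has 1 to 12 rows; each row shifts and turns the commanded pose from where the row before left it, along the tool's axes as they then stand; what a row does not reach is not made up. A row lasts 1/8 s, in which the tool goes at most 62.5 mm and 10.7 degrees, less where a joint would pass 70% of its speed; a pose out of reach is approached as far as the arm can. A call with a gripper value outside its range is refused whole. The fingers move at their own pace and stop on an object; "newtons" is the grip in N (left out, the last holds). Time passes only in rows, so rows that do not move let the fingers close. It gives the time, the measured TCP pose, the force, the opening and the grip force at its end, in the units of the state.
- status.get_obs(): the state, without advancing time (a new reading comes with each control period).
- imaging.camera(name): name is "side" or "top"; returns (picture, depth): 420x560x3 uint8, red, green, blue; 420x560 float32, m along the optical axis (not along the pixel's ray), 0 where there is no reading.
- imaging.camera_params(name): a dict with "intrinsics" (3x3 intrinsics, pixels), "camera_from_world" (4x4, takes a point from world to camera coordinates). Camera axes: x right, y up, looking along -z (the intrinsics and any distortion apply to the point x, -y, -z); pixel columns grow to the right and rows downward; lengths in m; the calibration is good to about 2 mm. A picture is of the moment at which its call begins. camera_params takes no time and is no camera call.
- order.hand_in(): hands the job in; it is judged then, once.
The state is a dict: "time": time; "q": joint angles; "joint_velocities": joint speeds; "joint_torque": joint torques, N m; "position": TCP position; "tool_rot": TCP orientation; "ft_force": force on the tool from outside, world axes, zero at the start; "moment": the same for the moment, N m; "grip_width": finger opening in m; "grip_force": force on a finger pad.
Only numpy, scipy, OpenCV 4.12 (cv2) and the standard library are available. Lean on these libraries where they do the work, as an engineer would, in place of code of your own. Each camera call takes 0.05 s, during which the arm holds its last target. There are 200 camera calls.

## Working session

There is one attempt and no reset: what is moved stays moved. The work goes in short steps, Python scripts to look and compute and a tool call to move; the robot and the scene stay as the last step left them, time stands still between calls to the robot, and variables do not carry over. Pictures are saved under pics/ and viewed, at most 10 in all, crops included, and the job is handed in when it is done.

Besides the shell and the picture viewer there is one more tool, called after "Request:" as name(argument=value, ...) on one line, values as JSON. arm_command: Moves the arm, as the interface text tells. Its arguments: {"type":"object","properties":{"deltas":{"type":"array"},"newtons":{"type":"number"}},"required":["deltas"]}

```bash
mkdir -p pics; ls
cat > h.py <<'E'
import numpy as np, cv2
from rig import status, imaging, order
def cam(n):
    im,d=imaging.camera(n); p=imaging.camera_params(n)
    return im,d,np.array(p["intrinsics"]),np.array(p["camera_from_world"])
def world(uv,z,K,T):
    # ray onto depth z (array)
    uv=np.atleast_2d(uv).astype(float); z=np.asarray(z,float)
    x=(uv[:,0]-K[0,2])/K[0,0]*z; y=(uv[:,1]-K[1,2])/K[1,1]*z
    pc=np.stack([x,-y,-z],1)
    return (pc-T[:3,3])@T[:3,:3]
def plane(uv,h,K,T):
    uv=np.atleast_2d(uv).astype(float); a=world(uv,np.ones(len(uv)),K,T); c=-T[:3,3]@T[:3,:3]
    d=a-c; return c+d*((h-c[2])/d[:,2])[:,None]
def proj(P,K,T):
    p=np.atleast_2d(P)@T[:3,:3].T+T[:3,3]; return np.stack([K[0,0]*p[:,0]/-p[:,2]+K[0,2], K[1,1]*-p[:,1]/-p[:,2]+K[1,2]],1)
E
python3 - <<'E'
from h import *
print(status.get_obs())
for n in("top","side"):
    im,d,K,T=cam(n); cv2.imwrite(f"pics/{n}0.png",im[:,:,::-1]); np.savez(f"{n}0.npz",im=im,d=d,K=K,T=T); print(n,K.tolist(),(-T[:3,3]@T[:3,:3]).round(3),d.min(),d.max())
E
```

```text
pics
{'time': 0.0, 'q': array([ 1.05548749e+00,  5.28478089e-01,  1.43389671e+00,  3.52032339e-06,
        1.18139480e+00, -1.78488047e-01]), 'joint_velocities': array([ 2.84600841e-05, -1.75855025e-03, -9.70181083e-04,  6.53430008e-04,
        1.42132366e-03,  8.68471110e-04]), 'joint_torque': array([ 1.11293843e-04, -4.40038133e+01, -1.76591724e+01,  6.31416868e-02,
        5.84713288e-02, -2.00482464e-04]), 'position': array([0.20615339, 0.58924776, 0.22156609]), 'tool_rot': array([ 1.67616009e-01,  9.85851758e-01, -1.02308016e-03, -3.71592278e-04]), 'ft_force': array([ 1.11341212,  0.66603034, -0.03623864]), 'moment': array([-0.02819056,  0.06913513,  0.00966843]), 'grip_force': 0.0, 'grip_width': 0.08699288361452281}
top [[470.83842659985646, 0.0, 280.6684462228266], [0.0, 470.83842659985646, 213.8257263581684], [0.0, 0.0, 1.0]] [0.484 0.014 1.322] 0.0 2.2454515
side [[503.45831427010086, 0.0, 278.47763083471244], [0.0, 503.45831427010086, 210.6103978319498], [0.0, 0.0, 1.0]] [-0.078 -0.943  0.829] 0.0 3.838878
```

View pics/top0.png

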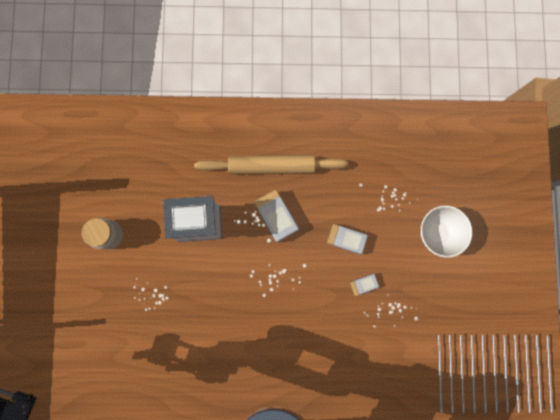

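View pics/side0.png

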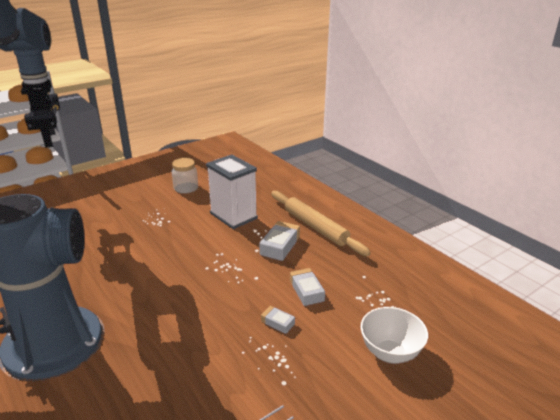

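Three tins appear in the top view: (277,216) is the largest, (348,239) is middle-sized and (366,285) is the smallest. By size, (348,239) should be the one meant. The caddy is at (190,218), the pin at (272,165), the jar at (100,233) and the bowl at (446,232). Next I'll measure the sizes and check a crop.

Run:
```python
from h import *
z=np.load("top0.npz"); im,d,K,T=[z[k] for k in("im","d","K","T")]
v,u=np.mgrid[:420,:560]; W=world(np.stack([u.ravel(),v.ravel()],1),d.ravel(),K,T).reshape(420,560,3); 
H=np.where(d>0,W[...,2],0)
print("bench",np.median(H[250:300,100:200]), "caddy top",np.percentile(H[200:236,170:215],[5,50,95]))
hsv=cv2.cvtColor(im,cv2.COLOR_RGB2HSV)
for name,(a,b) in dict(big=(277,216),mid=(348,239),small=(366,285)).items():
    m=np.zeros(H.shape,np.uint8); m[b-32:b+32,a-32:a+32]=(H[b-32:b+32,a-32:a+32]>0.012)
    n,l,s,_=cv2.connectedComponentsWithStats(m); k=l[b,a]; mm=(l==k)&(H>np.median(H[l==k])-0.006)
    P=W[mm]; r=cv2.minAreaRect((P[:,:2]*1000).astype(np.float32)); h=np.median(P[:,2])
    wood=mm&(hsv[...,1]>80)&(hsv[...,0]<30)
    print(name,h.round(4),r,"wood c",W[wood].mean(0).round(3),"all",P.mean(0).round(3))
m=(H>0.165)&(H<0.19)&(np.abs(u-190)<50)&(np.abs(v-218)<40); P=W[m]
print("caddy",cv2.minAreaRect((P[:,:2]*1000).astype(np.float32)),P[:,2].mean())
def up(x0,x1,y0,y1): return cv2.resize(im[y0:y1,x0:x1,::-1],None,fx=5,fy=5,interpolation=cv2.INTER_CUBIC)
cv2.imwrite("pics/crop.png",np.hstack([up(155,228,190,250),up(322,400,220,280)]))
cv2.imwrite("pics/crop2.png",up(155,228,190,250))
```

```text
bench 0.0002465972084108315 caddy top [0.17023771 0.17547467 0.17932677]
big 0.0413 ((624.7241821289062, -4.764392852783203), (127.89470672607422, 71.92586517333984), 30.094865798950195) wood c [0.67  0.021 0.041] all [ 0.624 -0.005  0.041]
mid 0.0323 ((561.918212890625, -202.29830932617188), (100.21868896484375, 56.70517349243164), 71.98416137695312) wood c [ 0.574 -0.162  0.032] all [ 0.562 -0.202  0.032]
small 0.0228 ((437.082275390625, -249.23587036132812), (39.451297760009766, 70.75502014160156), 20.011316299438477) wood c [ 0.427 -0.222  0.022] all [ 0.437 -0.249  0.023]
caddy ((604.062255859375, 209.66871643066406), (96.71524047851562, 122.69679260253906), 4.813482284545898) 0.17544541200844446
```

View pics/crop.png

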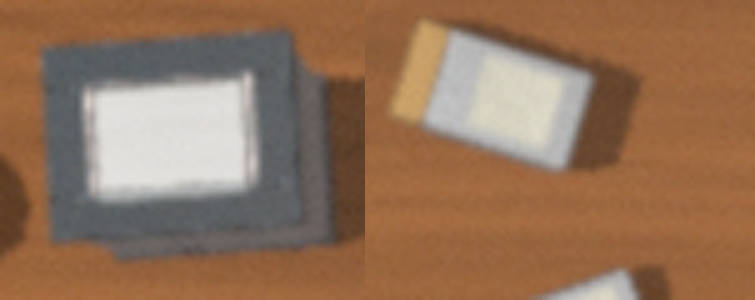

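The middle tin measures 100x57x32 mm, which matches the description. Its lid points along world 72° (image left, lid at (425,70) in the crop). I'll move over its lid end and then work out the flap side.

Request:
arm_command(deltas=[1, -0.0426, -0.0424, 0, 0, 1, -0.0426, -0.0424, 0, 0, 1, -0.0426, -0.0424, 0, 0, 1, -0.0426, -0.0424, 0, 0, 1, -0.0426, -0.0424, 0, 0, 1, -0.0426, -0.0424, 0, 0, 1, -0.0426, -0.0424, 0, 0, 1, -0.0426, -0.0424, 0, 0, 1, -0.0426, -0.0424, 0, 0, 1, -0.0426, -0.0424, 0, 0, 1, -0.0426, -0.0424, 0, 0, 1, -0.0426, -0.0424, 0, 0], newtons=3)

```text
time: 1.6
position: [0.5212, -0.0611, 0.2223]
tool_rot: [0.168, 0.986, 0.0, -0.0]
ft_force: [1.1, 1.1, -0.5]
grip_width: 0.0871
grip_force: 0.0
```

```bash
cat >> h.py <<'E'
from scipy.spatial.transform import Rotation as R
def go(x,y,z,yaw=None):
    "tool-frame shift to world target; roll to bring tool y to yaw (deg); shift is in present tool axes (do it before the roll)"
    o=status.get_obs(); M=R.from_quat(o["tool_rot"]).as_matrix(); d=np.array([x,y,z])-o["position"]
    cy=np.degrees(np.arctan2(M[1,1],M[0,1])); print("t",o["time"],"pos",o["position"].round(4),"toolz",M[:,2].round(3),"yaw_y",cy.round(2),"q",o["q"].round(2))
    print("shift",(M.T@d).round(4), "roll",None if yaw is None else np.radians((cy-yaw+180)%360-180).round(4),"grip",o["grip_width"],o["grip_force"],o["ft_force"].round(2))
E
python3 - <<'E'
from h import *
go(0.573,-0.168,0.12,-18)
z=np.load("top0.npz"); im,d,K,T=[z[k] for k in("im","d","K","T")]
g=cv2.cvtColor(im,cv2.COLOR_RGB2GRAY)
c=np.array([.604,.2097]); a=np.radians(4.8); ex=np.array([np.cos(a),np.sin(a)]); ey=np.array([-ex[1],ex[0]])
for nm,A,B in(("x",ex,ey),("y",ey,ex)):
    L=[]
    for s in range(-66,67,2):
        pts=np.array([[*(c+A*s/1e3+B*t/1e3),.175] for t in range(-18,19,2)]); p=proj(pts,K,T).astype(np.float32)
        L.append((s,int(cv2.remap(g,p[None,:,0],p[None,:,1],cv2.INTER_LINEAR).mean())))
    print(nm,L)
E
```

```text
t 1.6 pos [ 0.5212 -0.0611  0.2223] toolz [-0.  0. -1.] yaw_y 70.67 q [-0.33  0.39  1.68  0.    1.07 -1.56]
shift [-0.0843 -0.0837  0.1022] roll 1.5476 grip 0.08706247520805509 0.0 [ 1.12  1.08 -0.48]
x [(-66, 108), (-64, 105), (-62, 101), (-60, 95), (-58, 93), (-56, 96), (-54, 100), (-52, 98), (-50, 93), (-48, 91), (-46, 93), (-44, 94), (-42, 94), (-40, 94), (-38, 94), (-36, 97), (-34, 106), (-32, 129), (-30, 158), (-28, 179), (-26, 195), (-24, 211), (-22, 221), (-20, 223), (-18, 222), (-16, 221), (-14, 221), (-12, 221), (-10, 221), (-8, 222), (-6, 221), (-4, 221), (-2, 221), (0, 220), (2, 219), (4, 219), (6, 220), (8, 220), (10, 221), (12, 222), (14, 220), (16, 219), (18, 218), (20, 211), (22, 191), (24, 158), (26, 128), (28, 109), (30, 98), (32, 93), (34, 93), (36, 93), (38, 93), (40, 92), (42, 93), (44, 94), (46, 99), (48, 105), (50, 110), (52, 111), (54, 110), (56, 107), (58, 105), (60, 105), (62, 105), (64, 108), (66, 110)]
y [(-66, 94), (-64, 89), (-62, 84), (-60, 87), (-58, 93), (-56, 96), (-54, 96), (-52, 97), (-50, 96), (-48, 97), (-46, 99), (-44, 111), (-42, 138), (-40, 167), (-38, 178), (-36, 189), (-34, 209), (-32, 218), (-30, 220), (-28, 221), (-26, 220), (-24, 220), (-22, 221), (-20, 220), (-18, 221), (-16, 220), (-14, 220), (-12, 220), (-10, 220), (-8, 221), (-6, 220), (-4, 220), (-2, 220), (0, 221), (2, 220), (4, 221), (6, 221), (8, 221), (10, 221), (12, 221), (14, 221), (16, 222), (18, 222), (20, 222), (22, 222), (24, 222), (26, 222), (28, 222), (30, 222), (32, 219), (34, 208), (36, 187), (38, 171), (40, 154), (42, 122), (44, 100), (46, 96), (48, 95), (50, 95), (52, 94), (54, 94), (56, 95), (58, 98), (60, 102), (62, 106), (64, 109), (66, 109)]
```

Request:
arm_command(deltas=[1, -0.042, -0.042, 0, 0, 1, -0.042, -0.042, 0, 0, 1, 0, 0, 0.01, 0.172, 1, 0, 0, 0.01, 0.172, 1, 0, 0, 0.01, 0.172, 1, 0, 0, 0.01, 0.172, 1, 0, 0, 0.01, 0.172, 1, 0, 0, 0.01, 0.172, 1, 0, 0, 0.01, 0.172, 1, 0, 0, 0.01, 0.172, 1, 0, 0, 0.01, 0.172, 1, 0, 0, 0, 0])

```text
time: 3.1
position: [0.5715, -0.1659, 0.1314]
tool_rot: [0.808, 0.589, -0.001, -0.001]
ft_force: [-0.5, -0.9, 0.4]
grip_width: 0.087
grip_force: 0.0
```

Run:
```python
from h import *
go(0.573,-0.168,0.003,-18)
o=[]
for n,(x0,x1,y0,y1) in dict(top=(158,223,192,248),side=(200,265,150,206)).items():
    im,d,K,T=cam(n); o.append(cv2.resize(im[y0:y1,x0:x1,::-1],None,fx=6,fy=6,interpolation=cv2.INTER_CUBIC))
    if n=="side": np.savez("side1.npz",im=im,d=d,K=K,T=T)
cv2.imwrite("pics/cad.png",np.hstack(o))
```

```text
t 3.1 pos [ 0.5715 -0.1659  0.1314] toolz [-0.003  0.001 -1.   ] yaw_y -17.87 q [-0.47  0.6   1.59 -0.    0.95 -0.16]
shift [-0.0016  0.0025  0.1284] roll 0.0022 grip 0.0870441680646298 0.0 [-0.47 -0.91  0.36]
```

View pics/cad.png

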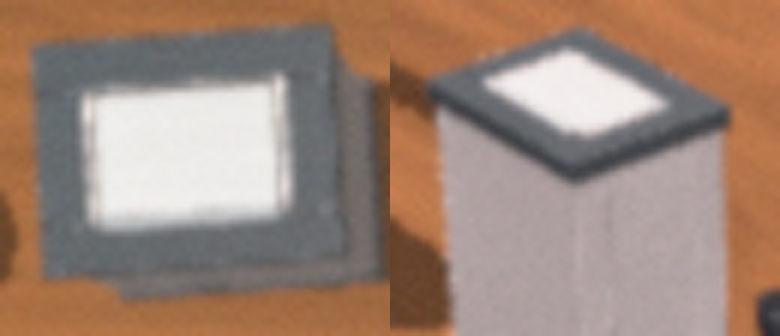

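The crop shows the flap's side gaps as dark lines. The bottom edge (-x) looks bluish with no gap line, while the top edge (+x) shows a faint line. I'll average a few frames to settle which side the hinge is on.

Run:
```python
from h import *
fr=[cam("top") for _ in range(8)]; im=np.mean([f[0].astype(np.float32) for f in fr],0); K,T=fr[0][2:]
cv2.imwrite("pics/avg.png",cv2.resize(np.clip(im[192:248,158:223,::-1],0,255).astype(np.uint8),None,fx=11,fy=10,interpolation=cv2.INTER_CUBIC))
c=np.array([.604,.2097]); a=np.radians(4.8); ex=np.array([np.cos(a),np.sin(a)]); ey=np.array([-ex[1],ex[0]])
for A,B in((ex,ey),(ey,ex)):
  for s in [*range(-60,-17,2),*range(16,61,2)]:
    p=proj(np.array([[*(c+A*s/1e3+B*t/1e3),.175] for t in range(-22,23)]),K,T).astype(np.float32)
    print(s,cv2.remap(im,p[None,:,0],p[None,:,1],cv2.INTER_LINEAR).mean((0,1)).astype(int).tolist(),end=";")
  print()
```

```text
-60 [126, 100, 84];-58 [113, 102, 97];-56 [113, 107, 105];-54 [116, 110, 108];-52 [114, 107, 106];-50 [107, 103, 103];-48 [102, 102, 103];-46 [102, 105, 107];-44 [102, 106, 109];-42 [102, 106, 109];-40 [102, 106, 109];-38 [103, 107, 110];-36 [105, 109, 112];-34 [117, 120, 122];-32 [142, 145, 146];-30 [174, 176, 176];-28 [197, 198, 198];-26 [215, 214, 212];-24 [228, 227, 224];-22 [236, 235, 232];-20 [238, 237, 234];-18 [237, 236, 233];16 [235, 234, 231];18 [234, 233, 230];20 [229, 228, 224];22 [212, 210, 206];24 [178, 175, 172];26 [145, 143, 142];28 [121, 122, 124];30 [106, 110, 113];32 [100, 105, 109];34 [99, 104, 108];36 [100, 105, 108];38 [100, 105, 108];40 [99, 104, 108];42 [101, 104, 107];44 [108, 104, 104];46 [126, 105, 95];48 [148, 108, 81];50 [165, 110, 71];52 [170, 111, 67];54 [168, 109, 66];56 [164, 107, 64];58 [161, 105, 63];60 [160, 105, 63];
-60 [96, 97, 98];-58 [101, 105, 107];-56 [104, 108, 111];-54 [105, 109, 112];-52 [105, 109, 112];-50 [104, 108, 111];-48 [104, 108, 111];-46 [107, 111, 114];-44 [121, 123, 125];-42 [155, 153, 154];-40 [190, 185, 184];-38 [202, 197, 194];-36 [210, 206, 203];-34 [227, 225, 222];-32 [234, 232, 230];-30 [235, 234, 231];-28 [235, 233, 231];-26 [235, 233, 231];-24 [235, 233, 231];-22 [235, 233, 230];-20 [235, 233, 230];-18 [235, 233, 230];16 [236, 234, 231];18 [236, 235, 232];20 [236, 235, 232];22 [236, 235, 232];24 [236, 235, 232];26 [237, 235, 232];28 [237, 235, 233];30 [237, 235, 232];32 [234, 233, 230];34 [226, 224, 221];36 [210, 205, 202];38 [197, 191, 188];40 [176, 171, 170];42 [136, 136, 138];44 [108, 113, 116];46 [102, 108, 111];48 [102, 107, 111];50 [102, 107, 111];52 [101, 106, 110];54 [101, 107, 110];56 [103, 107, 109];58 [112, 107, 105];60 [131, 108, 96];
```

View pics/avg.png

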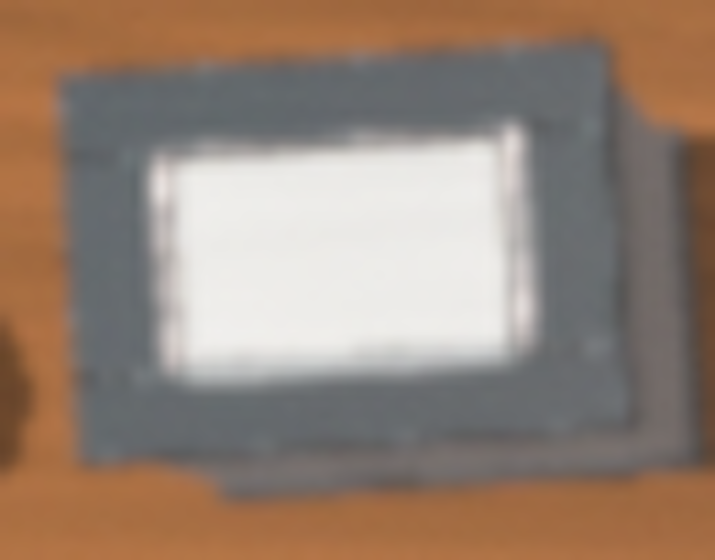

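The trim centre is at (-2,-0.5) mm from the first estimate. The pinkish gap line on the +x side and the bluish barrel on the -x side suggest the hinge is at -x and the free edge at +x. The insertion force will confirm this. Now I'll grasp the lid end.

Request:
arm_command(deltas=[1, -0.0016, 0.0025, 0.03, 0, 1, 0, 0, 0.03, 0, 1, 0, 0, 0.03, 0, 1, 0, 0, 0.02, 0, 1, 0, 0, 0.01, 0, 1, 0, 0, 0.007, 0, 1, 0, 0, 0, 0], newtons=3)

```text
time: 4.47
position: [0.5744, -0.1687, 0.0056]
tool_rot: [0.809, 0.588, 0.0, 0.0]
ft_force: [0.1, 0.3, 0.7]
grip_width: 0.0871
grip_force: 0.0
```

Request:
arm_command(deltas=[-0.2, 0, 0, 0, 0, -0.2, 0, 0, 0, 0, -0.2, 0, 0, 0, 0, -0.2, 0, 0, 0, 0])

```text
time: 4.97
position: [0.5739, -0.1684, 0.0057]
tool_rot: [0.809, 0.588, -0.0, -0.0]
ft_force: [-0.2, -0.5, 2.7]
grip_width: 0.0559
grip_force: 3.0
```

Request:
arm_command(deltas=[-0.2, -0.001, 0, -0.011, 0, -0.2, -0.002, 0, -0.011, 0, -0.2, -0.004, 0, -0.011, 0, -0.2, -0.005, 0, -0.01, 0, -0.2, -0.006, 0, -0.009, 0, -0.2, -0.007, 0, -0.009, 0, -0.2, -0.009, 0, -0.008, 0, -0.2, -0.01, 0, -0.008, 0, -0.2, -0.01, 0, -0.008, 0, -0.2, -0.01, 0, -0.008, 0, -0.2, -0.01, 0, -0.008, 0, -0.2, 0, 0, 0, 0])

```text
time: 6.48
position: [0.5518, -0.2403, 0.1074]
tool_rot: [0.809, 0.587, 0.0, 0.001]
ft_force: [0.1, 0.2, -2.7]
grip_width: 0.0558
grip_force: 3.0
```

Run:
```python
from h import *
go(0.55,-0.24,0.085)
im,d,K,T=cam("side"); p=proj(status.get_obs()["position"],K,T)[0]; print(p)
x,y=p.astype(int); print(im.shape)
cv2.imwrite("pics/lift.png",cv2.resize(im[max(0,y-60):y+70,max(0,x-80):x+80,::-1],None,fx=4,fy=4,interpolation=cv2.INTER_CUBIC))
```

```text
t 6.475 pos [ 0.5518 -0.2403  0.1074] toolz [ 0.002 -0.001 -1.   ] yaw_y -18.06 q [-0.6   0.64  1.59 -0.    0.9  -0.28]
shift [-0.0003 -0.0018  0.0224] roll None grip 0.05578915473951332 2.9998886001521896 [ 0.09  0.2  -2.7 ]
[314.5364377  265.65352033]
(420, 560, 3)
```

View pics/lift.png

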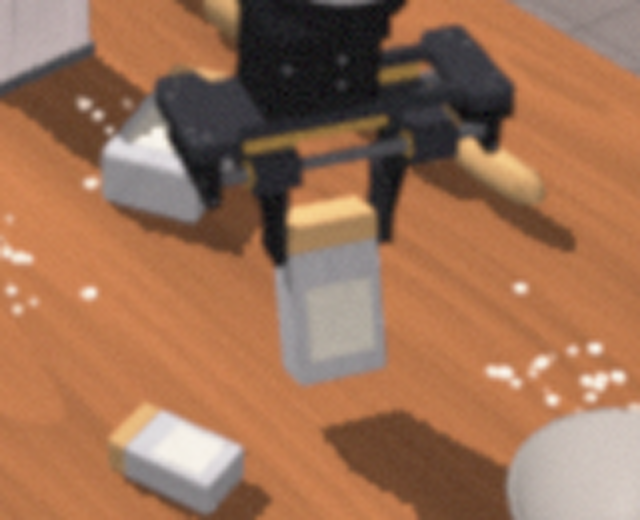

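The tin hangs base-down with its lid (333,225) between the fingers, tilted about 10°. I'll lower it until the base seats flat.

Request:
arm_command(deltas=[-0.2, 0, 0, 0.01, 0, -0.2, 0, 0, 0.01, 0, -0.2, 0, 0, 0.008, 0, -0.2, 0, 0, 0.004, 0, -0.2, 0, 0, 0.003, 0, -0.2, 0, 0, 0.003, 0, -0.2, 0, 0, 0.002, 0, -0.2, 0, 0, 0.002, 0, -0.2, 0, 0, 0, 0])

```text
time: 7.65
position: [0.551, -0.2388, 0.0643]
tool_rot: [0.809, 0.588, -0.0, -0.0]
ft_force: [-2.8, 0.6, 1.2]
grip_width: 0.0561
grip_force: 3.0
```

```bash
cat >> h.py <<'E'
def side(name,h=60,dz=0):
    im,d,K,T=cam("side"); P=status.get_obs()["position"]+[0,0,dz]; x,y=proj(P,K,T)[0].astype(int)
    cv2.imwrite(f"pics/{name}.png",cv2.resize(im[max(0,y-h):y+h,max(0,x-h):x+h,::-1],None,fx=5,fy=5,interpolation=cv2.INTER_CUBIC)); print("crop origin",x-h,y-h)
E
python3 - <<'E'
from h import *
go(0.55,-0.24,0.085); side("stand",50)
E
```

```text
t 7.65 pos [ 0.551  -0.2388  0.0643] toolz [-0.001  0.    -1.   ] yaw_y -17.99 q [-0.59  0.71  1.61 -0.    0.82 -0.28]
shift [-0.0014 -0.0006 -0.0207] roll None grip 0.056110606270148466 2.97811997399549 [-2.78  0.57  1.23]
crop origin 263 229
```

View pics/stand.png

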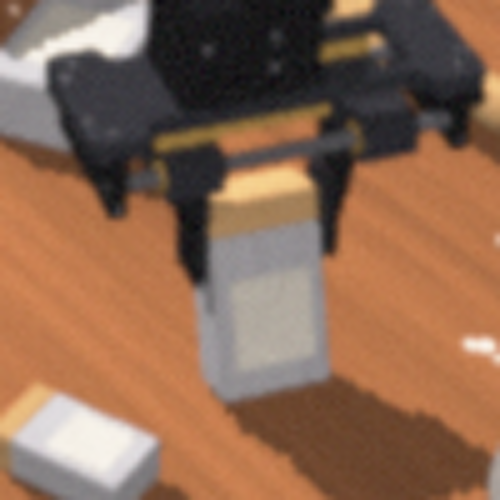

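The tin looks upright on the bench: the wrist z force went from -2.7 to +1.2 N and the base edge sits near (270,390) in the crop. I'll press it slightly and then release.

Request:
arm_command(deltas=[-0.2, 0, 0, 0.002, 0, -0.2, 0, 0, 0.001, 0, -0.2, 0, 0, 0, 0, 0.45, 0, 0, 0, 0, 0.6, 0, 0, 0, 0, 0.8, 0, 0, 0, 0, 0.8, 0, 0, 0, 0, 0.8, 0, 0, 0, 0, 0.8, 0, 0, 0, 0, 0.8, 0, 0, 0, 0])

```text
time: 8.95
position: [0.5514, -0.239, 0.0616]
tool_rot: [0.809, 0.588, 0.0, 0.0]
ft_force: [-0.8, 0.9, -0.0]
grip_width: 0.0783
grip_force: 0.0
```

Run:
```python
from h import *
go(0.55,-0.24,0.085); im,d,K,T=cam("side")
v,u=np.mgrid[:420,:560]; W=world(np.stack([u.ravel(),v.ravel()],1),d.ravel(),K,T).reshape(420,560,3)
hsv=cv2.cvtColor(im,cv2.COLOR_RGB2HSV); near=(d>0)&(np.hypot(W[...,0]-.551,W[...,1]+.239)<.045)
steel=near&(hsv[...,1]<60)&(hsv[...,2]>110)&(W[...,2]>.01)
P=W[steel]; c=P.mean(0); n=np.linalg.svd(P-c,full_matrices=False)[2][2]; print("steel",len(P),c.round(3),"normal",n.round(3),"z",P[:,2].min(),P[:,2].max())
lid=near&(W[...,2]>.092)&(W[...,2]<.11)&(hsv[...,2]>90)&(hsv[...,1]>50); L=W[lid]; print("lid top",len(L),L.mean(0).round(4))
if len(L)>5: print(cv2.minAreaRect((L[:,:2]*1e3).astype(np.float32)))
```

```text
t 8.95 pos [ 0.5514 -0.239   0.0616] toolz [ 0. -0. -1.] yaw_y -17.99 q [-0.59  0.71  1.62  0.    0.81 -0.28]
shift [-0.0014 -0.001  -0.0234] roll None grip 0.0782987312386981 0.0 [-0.83  0.87 -0.03]
steel 690 [ 0.545 -0.238  0.107] normal [-0.091 -0.991 -0.102] z 0.010006178667330131 0.4333928207787447
lid top 1 [ 0.5105 -0.2363  0.1081]
```

Run:
```python
from h import *
im,d,K,T=cam("side")
v,u=np.mgrid[:420,:560]; W=world(np.stack([u.ravel(),v.ravel()],1),d.ravel(),K,T).reshape(420,560,3)
hsv=cv2.cvtColor(im,cv2.COLOR_RGB2HSV); near=(d>0)&(np.hypot(W[...,0]-.551,W[...,1]+.239)<.06)
a=np.radians(-18); e=np.array([np.cos(a),np.sin(a)]); s=(W[...,:2]-[.551,-.239])@e
steel=near&(np.abs(s)<.02)&(hsv[...,1]<60)&(hsv[...,2]>110)&(W[...,2]>.012)&(W[...,2]<.075)
P=W[steel]; c=P.mean(0); n=np.linalg.svd(P-c,full_matrices=False)[2][2]; n*=-np.sign(n[1]); r=(P-c)@n
print("steel",len(P),c.round(3),"normal",n.round(3),"tilt",np.degrees(np.arcsin(n[2])).round(1),"rms",r.std().round(4),"nyaw",np.degrees(np.arctan2(n[1],n[0])))
m=near&(np.abs(s)<.045)&(W[...,2]>.06); 
w=m&(hsv[...,0]<25)&(hsv[...,1]>70)&(hsv[...,2]>120); ys,xs=np.where(w); print("wood px",len(xs),W[w].min(0).round(3),W[w].max(0).round(3),W[w].mean(0).round(3))
```

```text
steel 362 [ 0.556 -0.223  0.03 ] normal [-0.016 -0.164  0.986] tilt 80.5 rms 0.0048 nyaw -95.6494350476911
wood px 114 [ 0.498 -0.282  0.061] [ 0.601 -0.182  0.448] [ 0.544 -0.253  0.201]
```

Run:
```python
from h import *
side("rel",50)
```

```text
crop origin 263 230
```

View pics/rel.png

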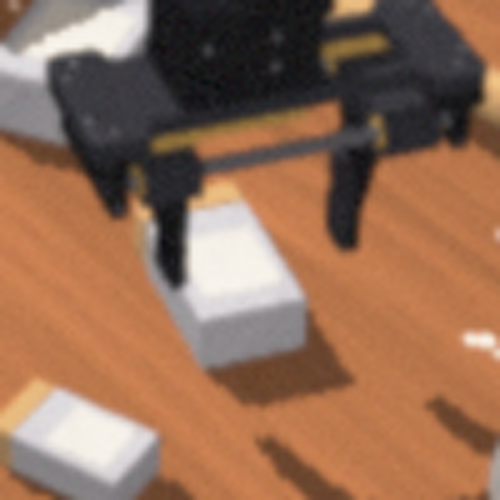

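It toppled: the tin lies again, lid away at (200,195) in the crop, so it had been left tilted by the high, off-centre grip. I'll raise the arm, measure again, grip lower on the thickness, and correct the tilt before letting go.

Request:
arm_command(deltas=[1, 0, 0, -0.03, 0, 1, 0, 0, -0.05, 0, 1, -0.05, 0, -0.02, 0, 1, -0.05, 0, 0, 0, 1, 0, 0, 0, 0])

```text
time: 9.72
position: [0.5199, -0.3379, 0.1622]
tool_rot: [0.81, 0.586, -0.0, 0.002]
ft_force: [0.4, -0.3, -0.1]
grip_width: 0.0869
grip_force: 0.0
```

Run:
```python
from h import *
for n in("side","top"):
    im,d,K,T=cam(n); v,u=np.mgrid[:420,:560]; W=world(np.stack([u.ravel(),v.ravel()],1),d.ravel(),K,T).reshape(420,560,3)
    m=(d>0)&(np.abs(W[...,2]-.032)<.006)&(np.abs(W[...,0]-.56)<.1)&(np.abs(W[...,1]+.2)<.1)
    k,l,s,_=cv2.connectedComponentsWithStats(m.astype(np.uint8)); j=1+s[1:,4].argmax(); m=l==j; P=W[m]
    hsv=cv2.cvtColor(im,cv2.COLOR_RGB2HSV); w=m&(hsv[...,1]>80)&(hsv[...,0]<30)
    print(n,len(P),P.mean(0).round(4),cv2.minAreaRect((P[:,:2]*1e3).astype(np.float32)),"wood",W[w].mean(0).round(4))
```

```text
side 564 [ 0.5585 -0.2021  0.0324] ((563.4885864257812, -198.08529663085938), (103.34033966064453, 56.607872009277344), 72.25823211669922) wood [ 0.5742 -0.1569  0.0324]
top 711 [ 0.5651 -0.1953  0.0322] ((565.1719970703125, -195.5889434814453), (99.6725082397461, 55.9555549621582), 71.69474029541016) wood [ 0.5782 -0.1559  0.0317]
```

Run:
```python
from h import *
go(0.576,-0.162,0.002,-18)
```

```text
t 9.825 pos [ 0.5199 -0.3341  0.1613] toolz [-0.001  0.001 -1.   ] yaw_y -18.08 q [-0.75  0.59  1.51  0.    1.04 -0.44]
shift [0.1808 0.     0.1595] roll -0.0014 grip 0.08687917216518373 0.0 [-0.77  0.87  0.34]
```

Request:
arm_command(deltas=[1, 0.045, 0, 0, 0, 1, 0.045, 0, 0, 0, 1, 0.045, 0, 0, 0, 1, 0.046, 0, 0, 0, 1, 0, 0, 0.04, 0, 1, 0, 0, 0.04, 0, 1, 0, 0, 0.04, 0, 1, 0, 0, 0.022, 0, 1, 0, 0, 0.008, 0, 1, 0, 0, 0.006, 0, 1, 0, 0, 0, 0])

```text
time: 11.2
position: [0.5768, -0.1617, 0.006]
tool_rot: [0.809, 0.588, 0.0, 0.0]
ft_force: [0.2, 0.2, 0.2]
grip_width: 0.0874
grip_force: 0.0
```

Slightly lower still, then grip and lift through the arc.

Request:
arm_command(deltas=[1, 0, 0, 0.004, 0, 1, 0, 0, 0, 0, -0.2, 0, 0, 0, 0, -0.2, 0, 0, 0, 0, -0.2, 0, 0, 0, 0, -0.2, 0, 0, 0, 0], newtons=3)

```text
time: 11.95
position: [0.5764, -0.162, 0.0016]
tool_rot: [0.809, 0.588, -0.0, -0.0]
ft_force: [0.9, -0.0, 0.7]
grip_width: 0.0565
grip_force: 3.0
```

Request:
arm_command(deltas=[-0.2, -0.001, 0, -0.011, 0, -0.2, -0.002, 0, -0.011, 0, -0.2, -0.004, 0, -0.011, 0, -0.2, -0.006, 0, -0.01, 0, -0.2, -0.008, 0, -0.009, 0, -0.2, -0.009, 0, -0.009, 0, -0.2, -0.01, 0, -0.008, 0, -0.2, -0.01, 0, -0.008, 0, -0.2, -0.01, 0, -0.008, 0, -0.2, -0.01, 0, -0.008, 0, -0.2, -0.01, 0, -0.008, 0, -0.2, 0, 0, 0, 0])

```text
time: 13.45
position: [0.5521, -0.2393, 0.1034]
tool_rot: [0.809, 0.587, 0.0, 0.001]
ft_force: [0.7, 0.6, -2.2]
grip_width: 0.0558
grip_force: 3.0
```

```bash
cat >> h.py <<'E'
def tilt():
    "tilt of the held/standing tin from its face towards the side camera, between the fingers"
    o=status.get_obs(); M=R.from_quat(o["tool_rot"]).as_matrix(); im,d,K,T=cam("side")
    v,u=np.mgrid[:420,:560]; W=world(np.stack([u.ravel(),v.ravel()],1),d.ravel(),K,T).reshape(420,560,3)
    Q=(W-o["position"])@M; hsv=cv2.cvtColor(im,cv2.COLOR_RGB2HSV)
    m=(d>0)&(np.abs(Q[...,1])<.021)&(np.abs(Q[...,0])<.045)&(Q[...,2]<.075)&(Q[...,2]>-.022)&(hsv[...,1]<70)&(hsv[...,2]>100)
    q=Q[m]
    for _ in range(6):   # trimmed plane x = a + b*z + c*y
        A=np.c_[np.ones(len(q)),q[:,2],q[:,1]]; s=np.linalg.lstsq(A,q[:,0],rcond=None)[0]; r=q[:,0]-A@s; q=q[np.abs(r)<max(.003,1.5*r.std())]
    print("tilt deg (base towards -tool x positive)",np.degrees(np.arctan(-s[1])).round(1),"x0",s[0].round(4),"n",len(q),"rms",r.std().round(4),"z range",(o["position"][2]-q[:,2].max()).round(3),(o["position"][2]-q[:,2].min()).round(3))
E
python3 - <<'E'
from h import *
go(.55,-.24,.06); tilt()
E
```

```text
t 13.45 pos [ 0.5521 -0.2393  0.1034] toolz [ 0.002 -0.001 -1.   ] yaw_y -18.06 q [-0.59  0.65  1.59 -0.    0.9  -0.28]
shift [-0.0013 -0.0019  0.0434] roll None grip 0.05583235405425385 3.000010287050827 [ 0.65  0.64 -2.18]
tilt deg (base towards -tool x positive) 10.9 x0 -0.0186 n 468 rms 0.0014 z range 0.031 0.114
```

Request:
arm_command(deltas=[-0.2, 0, 0, 0.012, 0, -0.2, 0, 0, 0.012, 0, -0.2, 0, 0, 0.008, 0, -0.2, 0, 0, 0.004, 0, -0.2, 0, 0, 0.002, 0, -0.2, 0, 0, 0.001, 0, -0.2, 0, 0, 0, 0])

```text
time: 14.38
position: [0.5514, -0.2379, 0.0636]
tool_rot: [0.809, 0.588, -0.0, -0.0]
ft_force: [-2.0, 0.5, 3.6]
grip_width: 0.0561
grip_force: 3.0
```

Request:
arm_command(deltas=[-0.2, -0.004, 0, 0.0005, 0, -0.2, -0.004, 0, 0.0005, 0, -0.2, -0.004, 0, 0, 0, -0.2, -0.004, 0, 0, 0, -0.2, 0, 0, 0, 0])

```text
time: 15.0
position: [0.5469, -0.2538, 0.0622]
tool_rot: [0.809, 0.588, 0.0, 0.0]
ft_force: [-0.2, -0.7, -1.1]
grip_width: 0.0561
grip_force: 3.0
```

Run:
```python
from h import *
go(.55,-.24,.06); tilt()
```

```text
t 15.0 pos [ 0.5469 -0.2538  0.0622] toolz [ 0. -0. -1.] yaw_y -18.02 q [-0.62  0.71  1.61 -0.    0.82 -0.31]
shift [ 0.0141 -0.0013  0.0022] roll None grip 0.05611102313034765 2.9999137697086553 [-0.19 -0.67 -1.11]
tilt deg (base towards -tool x positive) 1.2 x0 -0.0201 n 426 rms 0.0014 z range 0.0 0.084
```

Tilt is now 1.2°. I'll seat the tin and release it.

Request:
arm_command(deltas=[-0.2, 0, 0, 0.001, 0, -0.2, 0, 0, 0.001, 0, -0.2, 0, 0, 0, 0, 0.35, 0, 0, 0, 0, 0.45, 0, 0, 0, 0, 0.6, 0, 0, 0, 0, 0.8, 0, 0, 0, 0, 0.8, 0, 0, 0, 0, 0.8, 0, 0, 0, 0, 0.8, 0, 0, 0, 0])

```text
time: 16.3
position: [0.5468, -0.2533, 0.0605]
tool_rot: [0.809, 0.588, -0.0, 0.0]
ft_force: [0.6, 0.4, 0.2]
grip_width: 0.0784
grip_force: 0.0
```

Run:
```python
from h import *
go(.55,-.24,.06); tilt()
```

```text
t 16.3 pos [ 0.5468 -0.2533  0.0605] toolz [ 0. -0. -1.] yaw_y -17.99 q [-0.62  0.72  1.61 -0.    0.81 -0.31]
shift [ 0.0136 -0.001   0.0005] roll None grip 0.07836780662813496 0.0 [0.62 0.37 0.18]
tilt deg (base towards -tool x positive) -0.3 x0 -0.0215 n 401 rms 0.0014 z range -0.0 0.082
```

Standing and released (tilt -0.3°). I'll retake it from above, nearer the lid.

Request:
arm_command(deltas=[0.8, 0, 0, 0, 0, 0.8, 0, 0, -0.01, 0, 0.8, -0.005, 0, 0, 0, 0.8, 0, 0, 0, 0, -0.2, 0, 0, 0, 0, -0.2, 0, 0, 0, 0, -0.2, 0, 0, 0, 0, -0.2, 0, 0, 0, 0], newtons=40)

```text
time: 17.35
position: [0.5452, -0.2579, 0.0704]
tool_rot: [0.809, 0.588, -0.0, -0.0]
ft_force: [0.7, -0.3, -0.9]
grip_width: 0.0552
grip_force: 40.0
```

Request:
arm_command(deltas=[-0.2, 0, 0, -0.02, 0, -0.2, 0, 0, -0.04, 0, -0.2, 0, 0, -0.05, 0, -0.2, 0, 0, -0.05, 0, -0.2, 0, 0, -0.05, 0, -0.2, 0, 0, 0, 0, -0.2, 0, 0, 0, 0])

```text
time: 18.23
position: [0.5442, -0.2572, 0.2793]
tool_rot: [0.809, 0.588, -0.0, -0.001]
ft_force: [-0.4, -0.4, -2.9]
grip_width: 0.056
grip_force: 40.0
```

Run:
```python
from h import *
a=np.radians(4.8); s=np.array([.602,.209]); t=s+.006*np.array([np.cos(a),np.sin(a)]); print(t)
go(*t,.285,-85.2); tilt()
```

```text
[0.60797896 0.20950207]
t 18.225 pos [ 0.5442 -0.2572  0.2793] toolz [-0.002  0.002 -1.   ] yaw_y -17.99 q [-0.63  0.44  1.42 -0.    1.28 -0.31]
shift [ 0.4636 -0.0835 -0.0051] roll 1.1731 grip 0.05597594096914443 39.99637837987393 [-0.41 -0.43 -2.89]
tilt deg (base towards -tool x positive) 0.5 x0 -0.0164 n 544 rms 0.0013 z range 0.211 0.294
```

Request:
arm_command(deltas=[-0.2, 0.0515, -0.0093, 0, 0, -0.2, 0.0515, -0.0093, 0, 0, -0.2, 0.0515, -0.0093, 0, 0, -0.2, 0.0515, -0.0093, 0, 0, -0.2, 0.0515, -0.0093, 0, 0, -0.2, 0.0515, -0.0093, 0, 0, -0.2, 0.0515, -0.0093, 0, 0, -0.2, 0.0515, -0.0093, 0, 0, -0.2, 0.0516, -0.0091, 0, 0])

```text
time: 19.4
position: [0.6077, 0.2101, 0.2775]
tool_rot: [0.809, 0.588, -0.002, -0.001]
ft_force: [1.2, 0.2, -2.3]
grip_width: 0.0553
grip_force: 40.0
```

Request:
arm_command(deltas=[-0.2, 0, 0, 0, 0.1676, -0.2, 0, 0, 0, 0.1676, -0.2, 0, 0, 0, 0.1676, -0.2, 0, 0, 0, 0.1676, -0.2, 0, 0, 0, 0.1676, -0.2, 0, 0, 0, 0.1676, -0.2, 0, 0, 0, 0.1676, -0.2, 0, 0, 0, 0])

```text
time: 20.4
position: [0.6077, 0.2085, 0.2778]
tool_rot: [0.999, 0.043, -0.003, 0.0]
ft_force: [-0.7, 0.5, -0.8]
grip_width: 0.0556
grip_force: 40.0
```

Run:
```python
from h import *
go(.608,.2095,.285,-85.2)
side("over",60,-.07)
```

```text
t 20.4 pos [0.6077 0.2085 0.2778] toolz [-0.005 -0.001 -1.   ] yaw_y -85.1 q [0.16 0.5  1.32 0.   1.33 1.64]
shift [ 0.0003 -0.001  -0.0072] roll 0.0017 grip 0.055642962797772755 39.997333022765815 [-0.69  0.51 -0.77]
crop origin 171 94
```

View pics/over.png

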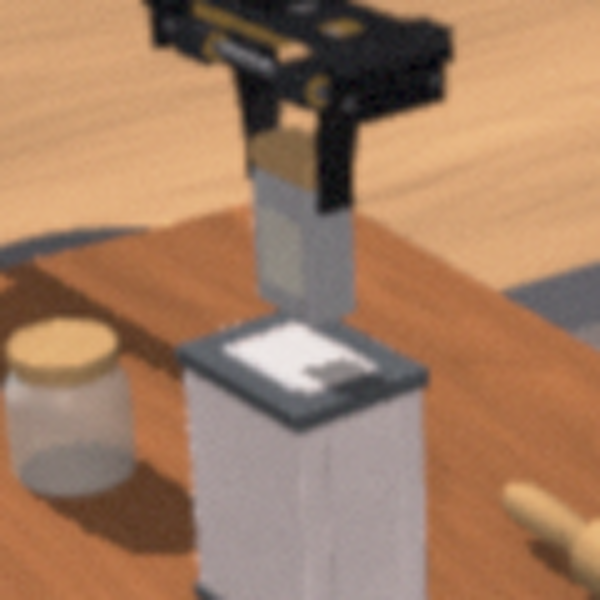

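The tin is upright above the mouth (white flap at (300,355) in the crop), aligned with it. I'll cross-check the mouth centre and the tin position in the side view.

Run:
```python
from h import *
z=np.load("side1.npz"); im,K,T=z["im"],z["K"],z["T"]
hsv=cv2.cvtColor(im,cv2.COLOR_RGB2HSV)
m=np.zeros((420,560),np.uint8); sub=hsv[150:182,200:265]; m[150:182,200:265]=((sub[...,2]>185)&(sub[...,1]<40))
k,l,s,_=cv2.connectedComponentsWithStats(m); j=1+s[1:,4].argmax(); c=max(cv2.findContours((l==j).astype(np.uint8),0,1)[0],key=cv2.contourArea)
W=plane(c[:,0],.175,K,T); print("white",cv2.minAreaRect((W[:,:2]*1e3).astype(np.float32)))
m[:]=0; sub=im[150:195,200:265].astype(int); m[150:195,200:265]=(sub.sum(2)<330)&(sub[...,2]>=sub[...,0]-3)
m=m|(l==j).astype(np.uint8); m=cv2.morphologyEx(m,cv2.MORPH_OPEN,np.ones((3,3))); c=max(cv2.findContours(m,0,1)[0],key=cv2.contourArea)
W=plane(c[:,0],.175,K,T); print("trim+side",cv2.minAreaRect((W[:,:2]*1e3).astype(np.float32)))
# tin depth points, in caddy axes about tool position
o=status.get_obs(); im,d,K,T=cam("side"); M=R.from_quat(o["tool_rot"]).as_matrix(); hsv=cv2.cvtColor(im,cv2.COLOR_RGB2HSV)
v,u=np.mgrid[:420,:560]; W=world(np.stack([u.ravel(),v.ravel()],1),d.ravel(),K,T).reshape(420,560,3); Q=(W-o["position"])@M
m=(d>0)&(np.abs(Q[...,0])<.03)&(np.abs(Q[...,1])<.045)&(Q[...,2]>.01)&(Q[...,2]<.06)&(hsv[...,2]>90)
q=Q[m]; print("tin x,y in tool",np.percentile(q[:,0],[2,98]),np.percentile(q[:,1],[2,98]))
```

```text
white ((603.6253662109375, 209.81504821777344), (55.166255950927734, 80.84874725341797), 3.65987491607666)
trim+side ((574.359619140625, 182.61373901367188), (88.4679183959961, 144.8622589111328), 37.70697021484375)
tin x,y in tool [-0.01887295  0.01412998] [-0.02243359  0.03283574]
```

Request:
arm_command(deltas=[-0.2, 0.0015, -0.001, 0.015, 0, -0.2, 0, 0, 0.012, 0, -0.2, 0, 0, 0.008, 0, -0.2, 0, 0, 0.006, 0, -0.2, 0, 0, 0.006, 0, -0.2, 0, 0, 0, 0])

```text
time: 21.25
position: [0.6117, 0.21, 0.2342]
tool_rot: [0.999, 0.042, 0.002, -0.0]
ft_force: [1.2, -0.2, 3.0]
grip_width: 0.0558
grip_force: 40.0
```

Request:
arm_command(deltas=[-0.2, -0.0015, 0, 0.006, 0, -0.2, 0, 0, 0.006, 0, -0.2, 0, 0, 0.006, 0, -0.2, 0, 0, 0, 0])

```text
time: 21.75
position: [0.6093, 0.2097, 0.2145]
tool_rot: [0.999, 0.042, 0.0, 0.0]
ft_force: [4.2, 0.3, -0.6]
grip_width: 0.0556
grip_force: 40.0
```

Request:
arm_command(deltas=[-0.2, 0, 0, 0.008, 0, -0.2, 0, 0, 0.008, 0, -0.2, 0, 0, 0.008, 0, -0.2, 0, 0, 0.006, 0, -0.2, 0, 0, 0.004, 0, -0.2, 0, 0, 0, 0, -0.2, 0, 0, 0, 0])

```text
time: 22.62
position: [0.6092, 0.2097, 0.1812]
tool_rot: [0.999, 0.042, 0.0, 0.0]
ft_force: [4.4, -0.1, -4.3]
grip_width: 0.0559
grip_force: 40.0
```

Run:
```python
from h import *
go(.609,.2095,.179)
```

```text
t 22.625 pos [0.6092 0.2097 0.1812] toolz [ 0.001  0.    -1.   ] yaw_y -85.21 q [ 0.16  0.6   1.42 -0.    1.12  1.65]
shift [-0.0002  0.0002  0.0022] roll None grip 0.055916884856678305 39.99667076859623 [ 4.37 -0.06 -4.26]
```

Step 2 is being held: the base is 64 mm deep and the flap is pressing +x. Now I'll release, rise, shut the fingers and push.

Request:
arm_command(deltas=[0.4, 0, 0, 0, 0, 0.6, 0, 0, 0, 0, 0.8, 0, 0, 0, 0, 0.8, 0, 0, 0, 0, 0.8, 0, 0, -0.02, 0, 0.8, 0, 0, -0.03, 0, 0.8, 0, 0, -0.02, 0, 0.8, 0, 0, 0, 0])

```text
time: 23.62
position: [0.6099, 0.2099, 0.2535]
tool_rot: [0.999, 0.042, 0.002, -0.0]
ft_force: [-0.4, 0.5, -0.6]
grip_width: 0.0782
grip_force: 0.0
```

Request:
arm_command(deltas=[-1, 0.001, 0, 0, 0, -1, 0, 0, 0, 0, -1, 0, 0, 0, 0, -1, 0, 0, 0, 0, -1, 0, 0, 0, 0, -1, 0, 0, 0, 0], newtons=10)

```text
time: 24.38
position: [0.6099, 0.2098, 0.2515]
tool_rot: [0.999, 0.042, 0.0, 0.0]
ft_force: [-0.1, -0.4, -0.3]
grip_width: 0.0265
grip_force: 0.0
```

Run:
```python
from h import *
go(.61,.2097,.215); side("pinch",60,-.06)
```

```text
t 24.375 pos [0.6099 0.2098 0.2515] toolz [ 0. -0. -1.] yaw_y -85.21 q [ 0.16  0.53  1.35 -0.    1.27  1.65]
shift [0.0001 0.0001 0.0365] roll None grip 0.0265193302165946 0.0 [-0.12 -0.44 -0.35]
crop origin 172 99
```

View pics/pinch.png

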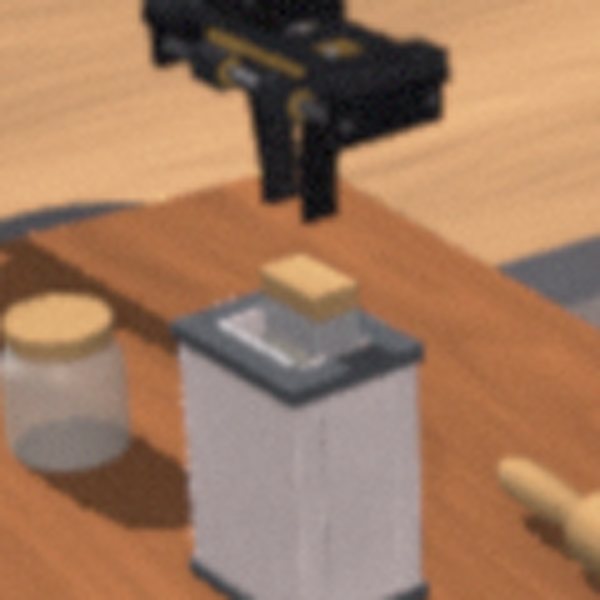

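The tin is pinched upright with its lid at (308,275) in the crop, about 35 mm above the rim, and the fingers are almost shut. Pushing down now.

Request:
arm_command(deltas=[-1, 0, 0, 0.01, 0, -1, 0, 0, 0.015, 0, -1, 0, 0, 0.008, 0, -1, 0, 0, 0.008, 0, -1, 0, 0, 0.01, 0, -1, 0, 0, 0.01, 0, -1, 0, 0, 0.008, 0, -1, 0, 0, 0, 0])

```text
time: 25.42
position: [0.6095, 0.2097, 0.1816]
tool_rot: [0.999, 0.042, -0.001, 0.0]
ft_force: [-0.2, -0.3, 0.7]
grip_width: 0.0003
grip_force: 0.0
```

Request:
arm_command(deltas=[-1, 0, 0, 0.01, 0, -1, 0, 0, 0.01, 0, -1, 0, 0, 0.01, 0, -1, 0, 0, 0.01, 0, -1, 0, 0, 0, 0])

```text
time: 26.05
position: [0.6088, 0.2096, 0.1411]
tool_rot: [0.999, 0.042, -0.002, 0.0]
ft_force: [0.7, 0.5, -0.5]
grip_width: 0.0003
grip_force: 0.0
```

Request:
arm_command(deltas=[-1, 0, 0, 0.008, 0, -1, 0, 0, 0.008, 0, -1, 0, 0, 0.005, 0, -1, 0, 0, 0, 0])

```text
time: 26.55
position: [0.6112, 0.2099, 0.1215]
tool_rot: [0.999, 0.042, 0.001, -0.0]
ft_force: [4.0, 0.7, -1.4]
grip_width: 0.0005
grip_force: 2.1
```

The 4 N sideways force suggests the tin has dropped and the flap rests on the fingers. I'll withdraw straight up and check.

Request:
arm_command(deltas=[-1, 0, 0, -0.015, 0, -1, 0, 0, -0.02, 0, -1, 0, 0, -0.02, 0, -1, 0, 0, -0.03, 0, -1, 0, 0, -0.04, 0, -1, 0, 0, -0.04, 0, -1, -0.06, 0, 0, 0, -1, -0.06, 0, 0, 0, -1, 0, 0, 0, 0, -1, 0, 0, 0, 0])

```text
time: 27.8
position: [0.4901, 0.1999, 0.2877]
tool_rot: [0.999, 0.042, 0.001, -0.0]
ft_force: [0.6, 0.0, 0.3]
grip_width: 0.0003
grip_force: 0.0
```

Run:
```python
from h import *
go(.6,.2,.3)
o=[]
for n,(x0,x1,y0,y1) in dict(side=(200,265,150,206),top=(158,223,192,248)).items():
    im,d,K,T=cam(n); o.append(cv2.resize(im[y0:y1,x0:x1,::-1],None,fx=6,fy=6,interpolation=cv2.INTER_CUBIC))
    c=plane
    p=proj([[.603+.018*np.cos(a),.2095+.025*np.sin(a),.175] for a in np.linspace(0,6.2,30)],K,T).astype(int)
    W=world(p,d[p[:,1],p[:,0]],K,T); print(n,"flap z",np.percentile(W[:,2],[5,50,95]).round(3),"bright",im[p[:,1],p[:,0]].mean(0).astype(int))
cv2.imwrite("pics/end.png",np.hstack(o))
```

```text
t 27.8 pos [0.4901 0.1999 0.2877] toolz [ 0.001  0.    -1.   ] yaw_y -85.19 q [ 0.18  0.32  1.59 -0.    1.23  1.66]
shift [ 0.1095  0.0091 -0.0122] roll None grip 0.0003340719639380969 0.0 [0.59 0.04 0.33]
side flap z [0.174 0.175 0.178] bright [234 228 226]
top flap z [0.173 0.176 0.807] bright [230 229 226]
```

View pics/end.png

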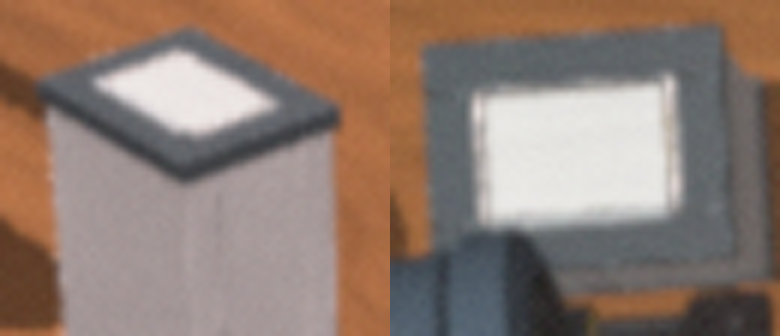

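The flap is flush and shut in both views (white panel at (185,90) and (575,155)), its height reads 0.175 m, and the tin is out of sight in the well. Handing in.

```bash
python3 -c "
from rig import order; print(order.hand_in())"
```

```text
the job is handed in; nothing more can be done
None
```

I handed the job in: the tin toppled at the first release, but the second time it stood upright on the bench and was let go of, and I then pushed it base first through the flap; the flap reads flush and shut in both views, though with it shut I couldn't see the tin on the well floor, and the hand-in returned no verdict.

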